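Set the tattoo power unit and start it

ROBOT

A 6-joint arm with a two-finger parallel gripper is mounted at the origin on the work surface. World frame = base frame: x ahead of the robot, y to its left, z up, the work surface at z = 0. Lengths are in m, angles in rad, forces in N, time in s.
With the tool pointing down it reaches from about 0.35 to 0.775 m from the base axis. Payload 7.3 kg.
Tool frame: the origin (TCP) lies at the centre of the arm's flange, where the gripper is bolted on; the fingertips stand 178 mm ahead of it and the grasp point (between the pads) lies 159 mm ahead of it; x points along the fingers, y is the direction in which the jaws open and shut, and the axes are right-handed (so a half turn about x gives the same grasp; the last joint's range is limited). The gripper opens to 92 mm and grips with 3 to 60 N. Pads are 19 mm wide; open, the fingers measure 130 mm over their backs; the gripper's body (75 mm by 190 mm) begins 47 mm behind the grasp point.
Start: joints at [1.186, 0.342, 1.524, -0, 1.275, -0.146], TCP at [0.124, 0.51, 0.405] pointing down, gripper open.
Joint ranges: [-2.53, 2.53], [-0.77, 2.02], [0.04, 2.7], [-1, 4.14], [0.28, 2.66], [-3.11, 3.11]. Speed limits (rad/s): [2.57, 2.57, 3.14, 3.14, 3.14, 3.14].

INTERFACE

Orientations are given as [roll, pitch, yaw] about the fixed x, y, z axes, in that order (R = Rz(yaw) Ry(pitch) Rx(roll)).
In Python, from cell import readout, cams, workorder gives the robot as it stands.
- The arm moves only by the shell command python3 -m inch 'ROWS' [FORCE]. ROWS is text: rows parted by semicolons, each of 5 numbers parted by spaces: the shift along the world's x, y, z in mm, then the turn about the world's z in rad, then the opening, from 0 (shut) to 1 (fully open). A call has 1 to 8 rows; each row shifts and turns the commanded pose from where the row before left it; what a row does not reach is not made up. A row lasts 1/12 s, in which the tool goes at most 41.7 mm and 7.16 degrees, less where a joint would pass 70% of its speed; a pose out of reach is approached as far as the arm can. A call is refused whole if a number of a shift passes 41.7 or a number of a turn 0.125, either way. A call with a gripper value outside its range is refused whole. The fingers move at their own pace and stop on an object; FORCE is the grip in N (left out, the last holds). Time passes only in rows, so rows that do not move let the fingers close. It gives the time, the measured TCP pose, the force and the opening at its end, in the units of the state.
- readout.observe(): the state, without advancing time (a new reading comes with each control period).
- cams.read_camera(name): name is "scene" or "top"; returns a dict with "color" (480x640x3 uint8, red, green, blue), "fx", "fy", "cx", "cy" (pixels), "world_to_cam" (4x4, takes a point from world to camera coordinates). Camera axes: x right, y down, z forward; pixel columns grow to the right and rows downward; lengths in m; the calibration is good to about 2 mm. A picture is of the moment at which its call begins. There is no depth.
- workorder.hand_in(): hands the job in, once; it reports no verdict.
The state is a dict: "time": time; "qpos": joint angles; "qvel": joint speeds; "joint_efforts": joint torques, N m; "tool_pos": TCP position; "tool_rot": TCP orientation; "contact_force": force on the tool from outside, world axes, zero at the start; "torque": the same for the moment, N m; "opening": finger opening in m.
Only numpy, scipy, OpenCV 4.12 (cv2) and the standard library are available. Lean on these libraries where they do the work, as an engineer would, in place of code of your own. Each camera call takes 0.05 s, during which the arm holds its last target.

TASK

Set the tattoo machine's power unit to level six: with a fingertip against the side of the selector's pointer bar, push it round clockwise click by click until it points at the sixth round dot after the off dash, without going on to the seventh and without pinching the bar. Only then press the round start button beside it all the way down, and let it go. Leave the bottles, cup, tape, tray and pen machine standing where they are.

Things in the scene. Friction and masses are not known exactly. Their poses are not given: they have to be found in the camera images.
- unit: black bench power unit, fixed, a flat box 160 (x) by 240 (y) by 60 mm high; origin at the centre of its underside, x axis pointing away from its user (to the far side), y to the left, z up. On its top are the selector (axis at x 0, y +45 mm), ringed 68 mm from the axis by a white dash (off) and nine white dots, and the start button (x -10, y -85 mm)
- selector (a joint): selector angle about its vertical axis, rad; 0 = at the off dash, grows clockwise seen from above; a click every 0.5236 (30 degrees), dot n at n x 0.5236, the sixth at 3.1416; stops at 0 and 4.712. At 0 the pointer is 135 degrees anticlockwise from the unit's x axis (near left); at the sixth dot 45 degrees clockwise from x (far right). Starts in a detent, off to the fourth dot
- selector_axis (a point): on the selector's axis, at the top face of its pointer bar, 94 mm above the table. A sprung detent holds the selector in each position: pushed a little past half-way it snaps into the next by itself, short of that it springs back. Pushing over a click takes about 0.18 N m, 4 to 5 N at 42 mm from the axis
- pointer_tip (a point): outer end of the aluminium pointer bar, at its top face, 55 mm from the axis. The bar is 16 mm wide, 28 mm tall (66 to 94 mm above the table) and reaches from 15 mm behind the axis to this tip; it stands on a low disc 52 mm across and 6 mm high
- pointer_rear: anticlockwise (trailing) half, 8 mm, of the pointer bar, the side to push on; origin on the selector's axis at the unit's top, x along the pointer
- pointer_lead: clockwise (leading) half, 8 mm, of the pointer bar; origin as above; touching both halves hard at once counts as pinching
- start (a joint): travel of the start button, m: 0 released, 0.006 fully down; springs back when let go, about 5 N fully down
- start_top (a point): centre of the top of the round steel start button, 30 mm across, pressed straight down
- soap_bottle: tall green bottle, 66 mm across, 200 mm high, standing to the left of the unit; origin at the centre of its underside
- ink_bottle: small black ink bottle with white cap, 26 mm across, 45 mm high, standing on the unit's top near its far edge, about 58 mm beyond and 80 mm to the right of the selector axis; origin at the centre of its underside
- ink_bottle2: ink bottle 36 mm across, 80 mm high, standing beyond the unit; origin at the centre of its underside
- tape_roll: roll of paper tape lying flat, 80 mm across, 25 mm high, to the right of the unit; origin at the centre of its underside
- tattoo_pen: dark steel pen machine standing on end, 34 mm across, 115 mm high, beyond the unit; origin at the centre of its underside
- pen_cup: blue ceramic cup, 72 mm across, 90 mm high, beyond and right of the unit; origin at the centre of its underside
- cap_tray: flat steel tray with compartments, 90 by 130 mm, 20 mm high, right of the unit; origin at the centre of its underside

How it is judged:
On the way, in this order (a step that is already met when the one before it is completed fails the run):
1. the selector rests at the sixth dot (value of joint selector between 2.9916 and 3.2916 rad), for 0.3 s.
2. the start button is pressed down (value of joint start above 0.0045 m), for 0.05 s.
At the end, for the whole second after the job is handed in: The selector rests within 0.15 rad of the sixth dot, the start button has been pressed (at least 4.5 of its 6 mm) after that and is up again, and every loose thing is upright within 15 mm of where it began (all of step 1 and value of joint start below 0.001 m and distance of each of soap_bottle, ink_bottle, ink_bottle2, tape_roll, tattoo_pen, pen_cup, cap_tray from where it was at the start of the episode below 0.015 m and angle between each of soap_bottle, ink_bottle, ink_bottle2, tape_roll, tattoo_pen, pen_cup, cap_tray's own z axis and vertical below 0.2 rad); the robot touches nothing.
It fails at once if the selector goes over half a click past the sixth dot (value of joint selector above 3.4116 rad).
It fails at once if the start button is pressed before the selector is at the sixth dot (value of joint start above 0.003 m and value of joint selector below 2.8716 rad).
It fails at once if the pointer bar is pinched, over 2 N on both sides at once (contact force between the fingers and pointer_rear above 2 N and contact force between the fingers and pointer_lead above 2 N).
It fails at once if a loose thing is shifted over 15 mm, lifted or tipped (distance of any of soap_bottle, ink_bottle, ink_bottle2, tape_roll, tattoo_pen, pen_cup, cap_tray from where it was at the start of the episode above 0.015 m or angle between any of soap_bottle, ink_bottle, ink_bottle2, tape_roll, tattoo_pen, pen_cup, cap_tray's own z axis and vertical above 0.2 rad).
It also fails if it takes over 61 s, if anything falls off the work surface, if the arm or the gripper's body presses on something with over 40 N, if the wrist force passes 120 N, or if a joint passes its speed limit or range.

## Working session

There is one attempt and no reset: what is moved stays moved. The work goes in short steps, Python scripts to look and compute and a shell command to move; the robot and the scene stay as the last step left them, time stands still between calls to the robot, and variables do not carry over. Pictures are saved under pics/ and viewed, and the job is handed in when it is done.

```bash
ls; mkdir -p pics; python3 - <<'E'
from cell import readout, cams
import cv2
s=readout.observe(); print(s)
for n in("scene","top"):
    c=cams.read_camera(n); cv2.imwrite(f"pics/{n}0.png",c["color"][:,:,::-1]); print(n,c["fx"],c["fy"],c["cx"],c["cy"],c["world_to_cam"])
E
```

```text
pics
{'time': 0.0, 'qpos': array([ 1.18600566e+00,  3.42740074e-01,  1.52504229e+00,  9.57645856e-06,
        1.27539116e+00, -1.46025608e-01]), 'qvel': array([ 0.00170423, -0.00074678, -0.00047556, -0.00156698, -0.0007173 ,
       -0.00068035]), 'joint_efforts': array([-3.14545950e-04, -4.31237483e+01, -2.44217420e+01,  7.16686388e-02,
        5.59272605e-02, -9.94235324e-05]), 'tool_pos': array([0.12410169, 0.50997888, 0.40402692]), 'tool_rot': array([-1.7226144 ,  1.56921543, -1.96138226]), 'contact_force': array([-0.18936277, -0.55815028, -0.28274187]), 'torque': array([-0.03580588, -0.03470132,  0.0494973 ]), 'opening': 0.09157925460281291}
scene 494.5259249052751 494.5259249052751 320.0136188587059 240.84631699371008 [[-0.37666154  0.92609711 -0.02168463  0.20007969]
 [ 0.56802499  0.21240871 -0.79512902 -0.22384389]
 [-0.73176068 -0.31181193 -0.60605249  1.27319214]
 [ 0.          0.          0.          1.        ]]
top 566.7986035119329 566.7986035119329 320.2875722709039 235.12076562474346 [[-0.12725945 -0.9918564   0.00509123  0.06014921]
 [-0.96961189  0.12332081 -0.21129306  0.54497354]
 [ 0.20894452 -0.03182555 -0.9774095   0.91651568]
 [ 0.          0.          0.          1.        ]]
```

View pics/scene0.png

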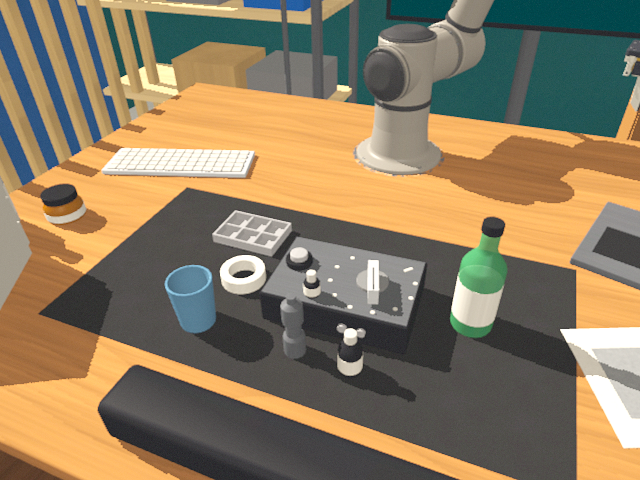

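View pics/top0.png

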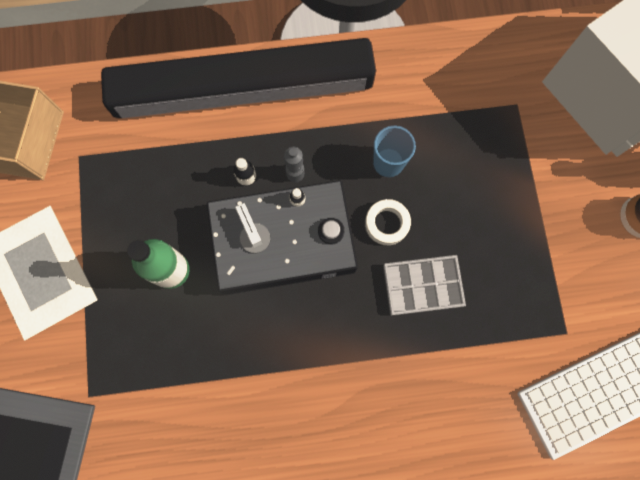

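```bash
cat > h.py <<'E'
import numpy as np,cv2
from cell import readout,cams
def ray(c,u,v,z):
    W=np.array(c["world_to_cam"]);R=W[:3,:3];o=-R.T@W[:3,3]
    d=R.T@np.array([(u-c["cx"])/c["fx"],(v-c["cy"])/c["fy"],1]);return o+d*(z-o[2])/d[2]
def proj(c,p):
    W=np.array(c["world_to_cam"]);q=W[:3,:3]@np.array(p)+W[:3,3]
    return np.array([c["fx"]*q[0]/q[2]+c["cx"],c["fy"]*q[1]/q[2]+c["cy"]])
E
python3 - <<'E'
import cv2
for n,(x0,x1,y0,y1) in {"top":(195,425,110,320),"scene":(200,450,200,390)}.items():
    im=cv2.imread(f"pics/{n}0.png")[y0:y1,x0:x1]
    im=cv2.resize(im,None,fx=2.8 if n=="top" else 3,fy=2.8 if n=="top" else 3,interpolation=cv2.INTER_CUBIC); cv2.imwrite(f"pics/{n}0z.png",im)
im=cv2.imread("pics/top0.png");g=cv2.cvtColor(im,cv2.COLOR_BGR2GRAY)
m=(g>110).astype('uint8')[185:290,205:360]
n,l,st,ce=cv2.connectedComponentsWithStats(m)
for i in range(1,n): print(ce[i]+[205,185],st[i,4])
E
```

```text
[296.6  192.75] 80
[300.46666667 202.21666667] 60
[259.17857143 199.60714286] 28
[252.87885714 229.30171429] 875
[277.76 206.96] 25
[223.  215.8] 10
[291.2        221.66666667] 30
[331.09504132 228.91735537] 242
[215.28125 234.1875 ] 32
[294.33333333 241.5       ] 30
[218.19354839 254.22580645] 31
[286.71428571 260.6       ] 35
[230.55555556 269.77777778] 63
```

View pics/top0z.png

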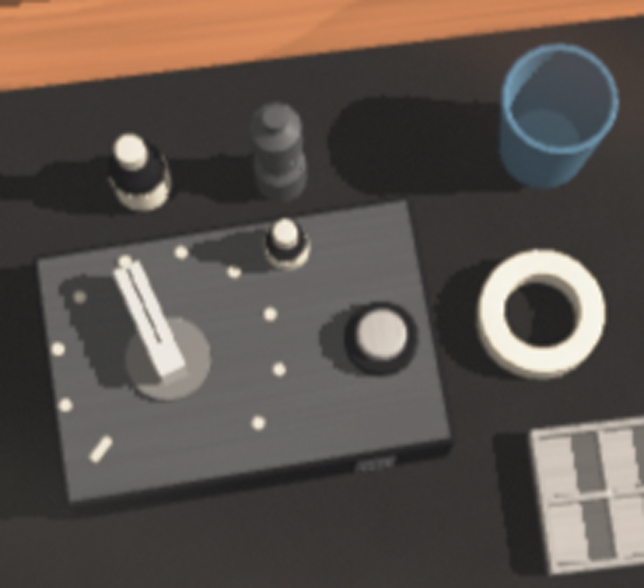

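View pics/scene0z.png

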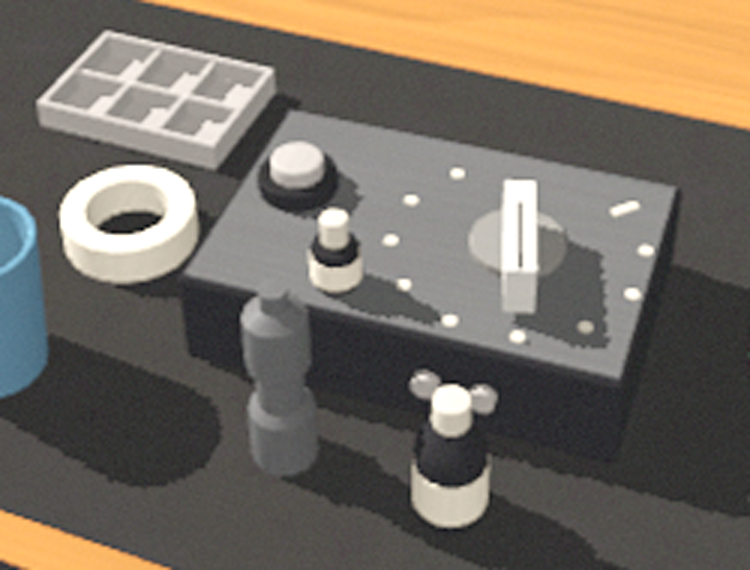

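```bash
python3 - <<'E'
from h import *
from scipy.optimize import least_squares
from scipy.spatial.transform import Rotation as Ro
c=cams.read_camera("top")
px={1:(218.2,254.2),2:(215.3,234.2),3:(223,215.8),5:(259.2,199.6),6:(277.8,207),7:(291.2,221.7),8:(294.3,241.5),9:(286.7,260.6)}
P={n:ray(c,*p,0.06) for n,p in px.items()}
def f(q):
    return np.concatenate([P[n][:2]-q[:2]-.068*np.array([np.cos(q[2]+np.radians(135-30*n)),np.sin(q[2]+np.radians(135-30*n))]) for n in P])
r=least_squares(f,[.4,.1,0]);q=r.x;print(q,np.degrees(q[2]),np.abs(r.fun).max())
ax=q[:2];y=q[2]
R=np.array([[np.cos(y),-np.sin(y)],[np.sin(y),np.cos(y)]])
print("unit",ax-R@[0,.045],"start",ax+R@[-.01,-.13],"inkbottle",ax+R@[.058,-.08])
# pointer tip corners in zoom -> full
for (a,b) in [(116,270),(139,263),(161,383),(185,370)]:
    w=ray(c,195+a/2.8,110+b/2.8,.094); d=R.T@(w[:2]-ax); print("corner unit frame",d*1000)
for n in range(3,7): 
    t=y+np.radians(135-30*n); print(n,proj(c,[*(ax+.055*np.array([np.cos(t),np.sin(t)])),.094]))
print("start px",proj(c,[*(ax+R@[-.01,-.13]),.075]))
for nm,uv,z in [("soap top",(139,248),.2),("pen top",(292,153),.115),("ink2 top",(241,163),.08),("cup",(394,145),.09),("tape",(388,222),.025),("ink top",(296.6,192.7),.105)]:
    print(nm,ray(c,*uv,z))
s=readout.observe();M=Ro.from_euler('xyz',s["tool_rot"]).as_matrix();print(M.round(3),s["time"])
E
```

```text
[0.55708385 0.10275282 0.0428258 ] 2.4537378368901295 0.0006286509250102018
unit [0.55901043 0.05779408] start [ 0.55265868 -0.02755612] inkbottle [0.61845569 0.0253093 ]
corner unit frame [50.68708526 19.68755074]
corner unit frame [52.66355568  5.54760845]
corner unit frame [-21.85251772   3.16695675]
corner unit frame [-16.51509973 -11.88784104]
3 [225.98288449 215.05117228]
4 [239.45770797 204.50919044]
5 [256.30743119 201.74678021]
6 [272.15689223 207.45335074]
start px [330.643293   229.13352066]
soap top [0.53211485 0.2591034  0.2       ]
pen top [0.68103662 0.0214401  0.115     ]
ink2 top [0.68711281 0.11087775 0.08      ]
cup [ 0.68286189 -0.15449966  0.09      ]
tape [ 0.56381055 -0.13371674  0.025     ]
ink top [0.61465136 0.02199459 0.105     ]
[[-0.     0.237  0.972]
 [-0.001  0.972 -0.237]
 [-1.    -0.001 -0.   ]] 0.15
```

```bash
python3 -m inch '20 -16 0 -0.06 0; 29 -23 0 -0.065 0; 29 -23 0 -0.065 0; 29 -23 0 -0.065 0; 29 -23 0 -0.065 0; 29 -23 0 -0.065 0; 29 -23 0 -0.065 0; 29 -23 0 -0.065 0' 20; python3 -m inch '29 -23 0 -0.065 0; 29 -23 0 -0.065 0; 29 -23 0 -0.065 0; 29 -23 0 -0.065 0; 29 -23 0 -0.065 0; 29 -23 0 -0.065 0; 29 -23 0 -0.065 0; 29 -23 0 -0.055 0'
```

```text
time: 0.82
tool_pos: [0.3482, 0.3317, 0.4046]
tool_rot: [-2.276, 1.571, -3.033]
contact_force: [0.5, 0.6, -0.2]
opening: 0.0429
time: 1.48
tool_pos: [0.5803, 0.1476, 0.4044]
tool_rot: [-1.928, 1.57, 3.088]
contact_force: [0.1, -0.5, 0.2]
opening: 0.0008
```

```bash
python3 -m inch '0 0 0 0 0; 0 0 0 0 0'; cat >> h.py <<'E'
from scipy.spatial.transform import Rotation as Ro
AX=np.array([.5571,.1028]);YAW=np.radians(2.45)
def tgt(phi_deg,off,r=42):
    "tool xy & yaw for bar at unit angle phi, normal offset off mm"
    t=np.radians(phi_deg)+YAW;e=np.array([np.cos(t),np.sin(t)]);n=np.array([-e[1],e[0]])
    return AX+e*r/1e3+n*off/1e3,t
def cur():
    s=readout.observe();M=Ro.from_euler('xyz',s["tool_rot"]).as_matrix()
    a=np.arctan2(M[1,1],M[0,1]);return s,a
def report(phi,off,r=42):
    s,a=cur();p,t=tgt(phi,off,r)
    print("pos",s["tool_pos"].round(4),"y ang",round(np.degrees(a),1),"q6",s["qpos"][5].round(2),"delta mm",((p-s["tool_pos"][:2])*1e3).round(1),"turn",round(float((t-a+np.pi/2)%np.pi-np.pi/2),3),"F",s["contact_force"].round(1))
E
python3 -c "
from h import *
report(15,32)"
```

```text
time: 1.65
tool_pos: [0.5802, 0.1476, 0.4036]
tool_rot: [-1.813, 1.569, -3.08]
contact_force: [-0.5, 0.4, -0.6]
opening: 0.0004
pos [0.5802 0.1476 0.4036] y ang 17.4 q6 -0.18 delta mm [ 7.4 -1.7] turn 0.0 F [-0.5  0.4 -0.6]
```

```bash
python3 -m inch '7.4 -1.7 -30 0 0; 0 0 -35 0 0; 0 0 -35 0 0; 0 0 -33 0 0; 0 0 -20 0 0; 0 0 0 0 0; 0 0 0 0 0'; python3 - <<'E'
from h import *
report(15,18)
for n,(x0,x1,y0,y1) in {"top":(195,425,110,320),"scene":(200,450,200,390)}.items():
    c=cams.read_camera(n);im=c["color"][y0:y1,x0:x1,::-1]
    cv2.imwrite(f"pics/{n}1z.png",cv2.resize(im,None,fx=2.8,fy=2.8,interpolation=cv2.INTER_CUBIC))
E
```

```text
time: 2.23
tool_pos: [0.5857, 0.1484, 0.2514]
tool_rot: [-1.844, 1.568, -3.106]
contact_force: [0.3, -0.2, 0.5]
opening: 0.0005
pos [0.5857 0.1484 0.2514] y ang 17.7 q6 -0.19 delta mm [  6.  -15.8] turn -0.004 F [ 0.3 -0.2  0.5]
```

View pics/scene1z.png

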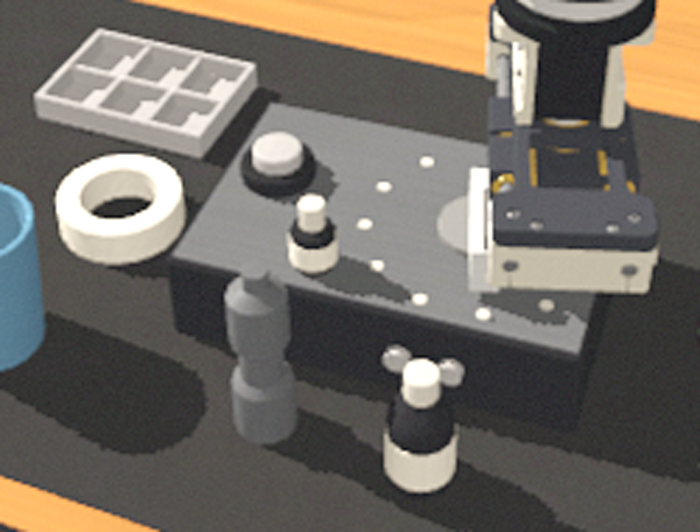

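View pics/top1z.png

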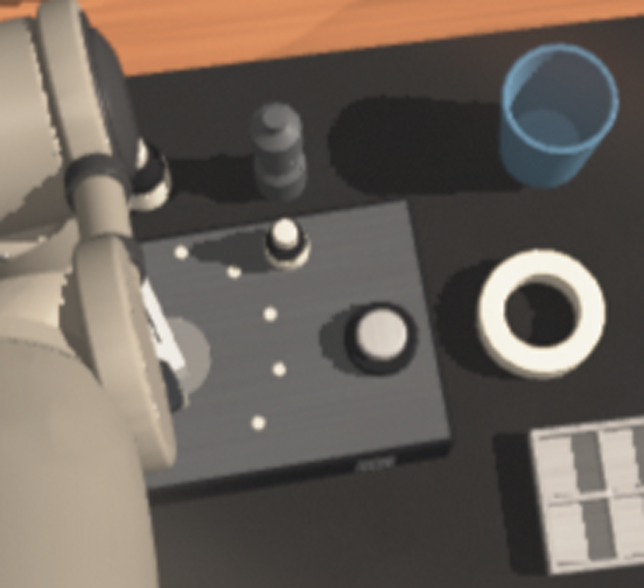

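```bash
python3 -m inch '2 -4 0 0 0; 2 -4 0 0 0; 1 -3 0 0 0; 0 0 0 0 0; 0 0 0 0 0'; python3 -m inch '0.6 -2 0 0 0; 0 0 0 0 0;0 0 0 0 0'; python3 -m inch '0.6 -2 0 0 0; 0 0 0 0 0;0 0 0 0 0'; python3 -c "
from h import *
report(15,18)"
```

```text
time: 2.75
tool_pos: [0.5917, 0.136, 0.2522]
tool_rot: [1.448, 1.57, 0.184]
contact_force: [0.8, -0.1, -0.3]
opening: 0.0004
time: 3.0
tool_pos: [0.5922, 0.1343, 0.2517]
tool_rot: [2.957, 1.571, 1.693]
contact_force: [-0.6, 0.5, -0.0]
opening: 0.0007
time: 3.25
tool_pos: [0.5927, 0.1328, 0.2517]
tool_rot: [3.025, 1.57, 1.761]
contact_force: [-0.9, 3.0, 0.7]
opening: 0.0004
pos [0.5927 0.1328 0.2517] y ang 17.6 q6 -0.21 delta mm [-0.9 -0.2] turn -0.002 F [-0.9  3.   0.7]
```

```bash
python3 - <<'E'
from h import *
p0,_=tgt(15,18)
for ph in range(12,-46,-3):
    p,_=tgt(ph,18); print(ph,((p-p0)*1e3).round(2)); p0=p
E
```

```text
12 [ 1.51 -1.86]
9 [ 1.41 -1.93]
6 [ 1.31 -2.  ]
3 [ 1.2  -2.07]
0 [ 1.09 -2.13]
-3 [ 0.98 -2.18]
-6 [ 0.86 -2.23]
-9 [ 0.75 -2.27]
-12 [ 0.63 -2.31]
-15 [ 0.5  -2.34]
-18 [ 0.38 -2.36]
-21 [ 0.26 -2.38]
-24 [ 0.13 -2.39]
-27 [ 0.01 -2.39]
-30 [-0.12 -2.39]
-33 [-0.24 -2.38]
-36 [-0.37 -2.36]
-39 [-0.49 -2.34]
-42 [-0.61 -2.31]
-45 [-0.73 -2.28]
```

```bash
python3 -m inch '1.5 -1.9 0 -0.052 0; 1.4 -1.9 0 -0.052 0; 1.3 -2 0 -0.052 0; 1.2 -2.1 0 -0.052 0; 1.1 -2.1 0 -0.053 0; 0 0 0 0 0'; python3 -c "
from h import *
report(0,18)";  python3 -m inch '1 -2.2 0 -0.052 0; 0 0 0 0 0; 0 0 0 0 0'; python3 - <<'E'
from h import *
report(-3,18)
x0,x1,y0,y1=(200,450,200,390)
c=cams.read_camera("scene");im=c["color"][y0:y1,x0:x1,::-1]
cv2.imwrite(f"pics/s2z.png",cv2.resize(im,None,fx=2.8,fy=2.8,interpolation=cv2.INTER_CUBIC))
E
```

```text
time: 3.75
tool_pos: [0.5995, 0.122, 0.2517]
tool_rot: [0.51, 1.57, -1.016]
contact_force: [0.7, -0.4, 0.6]
opening: 0.0007
pos [0.5995 0.122  0.2517] y ang 2.5 q6 0.03 delta mm [-1.2  0.6] turn -0.001 F [ 0.7 -0.4  0.6]
time: 4.0
tool_pos: [0.6002, 0.1201, 0.2517]
tool_rot: [0.054, 1.57, -1.52]
contact_force: [-0.1, 0.1, 1.0]
opening: 0.0005
pos [0.6002 0.1201 0.2517] y ang -0.2 q6 0.08 delta mm [-1.   0.3] turn -0.006 F [-0.1  0.1  1. ]
```

View pics/s2z.png

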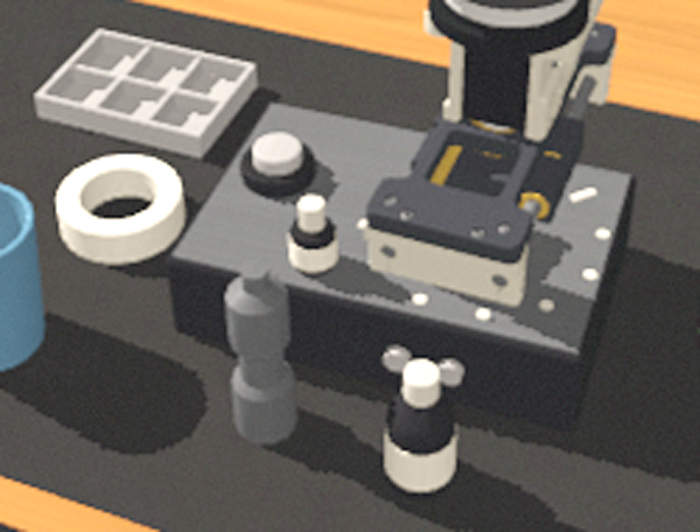

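```bash
python3 - <<'E'
from h import *
c=cams.read_camera("top");im=c["color"][150:300,195:365,::-1]
cv2.imwrite(f"pics/t3z.png",cv2.resize(im,None,fx=4,fy=4,interpolation=cv2.INTER_CUBIC))
for ph in(15,-15): print(ph,(proj(c,[*tgt(ph,0,55)[0],.094])-[195,150])*4,(proj(c,[*AX,.094])-[195,150])*4)
E
```

```text
15 [177.72256321 218.01002454] [229.81507902 334.72564977]
-15 [245.12208004 206.96466113] [229.81507902 334.72564977]
```

View pics/t3z.png

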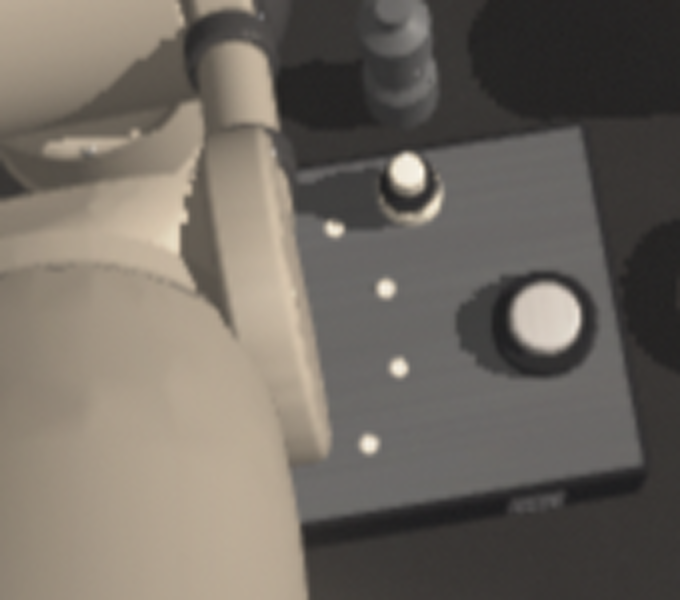

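```bash
python3 -m inch '0.9 -2.2 0 -0.052 0; 0.7 -2.3 0 -0.052 0; 0.6 -2.3 0 -0.052 0; 0 0 0 0 0; 0 0 0 0 0'; python3 -c "
from h import *
report(-12,18)"; python3 -m inch '-0.2 -2.3 0 -0.053 0; 0 0 0 0 0; 0 0 0 0 0';python3 -c "
from h import *
report(-15,18)";python3 -m inch '0.4 -2.4 0 -0.052 0; 0 0 0 0 0; 0 0 0 0 0';python3 -c "
from h import *
report(-18,18)"
```

```text
time: 4.52
tool_pos: [0.6024, 0.1134, 0.2517]
tool_rot: [1.008, 1.571, -0.723]
contact_force: [0.2, -0.3, 0.5]
opening: 0.0006
pos [0.6024 0.1134 0.2517] y ang -9.1 q6 0.22 delta mm [-0.9  0.1] turn -0.007 F [ 0.2 -0.3  0.5]
time: 4.77
tool_pos: [0.6023, 0.1115, 0.2518]
tool_rot: [2.659, 1.57, 0.876]
contact_force: [-0.3, 1.3, -0.2]
opening: 0.0005
pos [0.6023 0.1115 0.2518] y ang -12.2 q6 0.27 delta mm [-0.3 -0.3] turn -0.007 F [-0.3  1.3 -0.2]
time: 5.02
tool_pos: [0.6027, 0.1092, 0.2518]
tool_rot: [2.867, 1.57, 1.032]
contact_force: [0.7, 4.5, -0.5]
opening: 0.0005
pos [0.6027 0.1092 0.2518] y ang -15.1 q6 0.32 delta mm [-0.3 -0.3] turn -0.007 F [ 0.7  4.5 -0.5]
```

```bash
python3 -m inch '0.2 -2.4 0 -0.052 0; 0.1 -2.4 0 -0.052 0; 0 -2.4 0 -0.052 0; 0 -2.4 0 -0.053 0; 0 0 0 0 0; 0 0 0 0 0'; python3 -c "
from h import *
report(-30,18)"
```

```text
time: 5.52
tool_pos: [0.6029, 0.0988, 0.2517]
tool_rot: [-0.134, 1.57, -2.178]
contact_force: [-0.4, 0.1, -0.5]
opening: 0.0005
pos [0.6029 0.0988 0.2517] y ang -27.1 q6 0.51 delta mm [-0.2  0.5] turn -0.008 F [-0.4  0.1 -0.5]
```

```bash
python3 -m inch '2 4 0 0 0; 2 4 0 0 0; 0 0 20 0 0; 0 0 35 0 0; 0 0 35 0 0; -20 0 25 0 0; -35 0 0 0 0; -35 0 0 0 0';python3 -m inch '-35 0 0 0 0; -35 0 0 0 0; -20 0 0 0 0;0 0 0 0 0'; python3 - <<'E'
from h import *
report(-45,0)
c=cams.read_camera("top");im=c["color"][150:300,195:365,::-1]
cv2.imwrite(f"pics/t4z.png",cv2.resize(im,None,fx=4,fy=4,interpolation=cv2.INTER_CUBIC))
c2=cams.read_camera("scene");im=c2["color"][200:390,200:450,::-1]
cv2.imwrite(f"pics/s4z.png",cv2.resize(im,None,fx=2.8,fy=2.8,interpolation=cv2.INTER_CUBIC))
for ph in(-15,-45,-75): print(ph,(proj(c,[*tgt(ph,0,55)[0],.094])-[195,150])*4,(proj(c,[*AX,.094])-[195,150])*4,(proj(c2,[*tgt(ph,0,55)[0],.094])-[200,200])*2.8)
E
```

```text
time: 6.18
tool_pos: [0.5166, 0.1075, 0.3683]
tool_rot: [2.075, 1.566, 0.03]
contact_force: [0.5, 0.6, -0.8]
opening: 0.0003
time: 6.52
tool_pos: [0.4235, 0.1077, 0.367]
tool_rot: [-1.008, 1.569, -3.052]
contact_force: [-0.1, 1.2, 0.6]
opening: 0.0004
pos [0.4235 0.1077 0.367 ] y ang -27.1 q6 0.55 delta mm [164.6 -33.3] turn -0.269 F [-0.1  1.2  0.6]
-15 [245.12208004 206.96466113] [229.81507902 334.72564977] [433.43336694 240.79838822]
-45 [308.51796823 229.79488426] [229.81507902 334.72564977] [397.56321636 214.43627861]
-75 [351.37570948 280.74560995] [229.81507902 334.72564977] [386.76198716 181.6172917 ]
```

View pics/t4z.png

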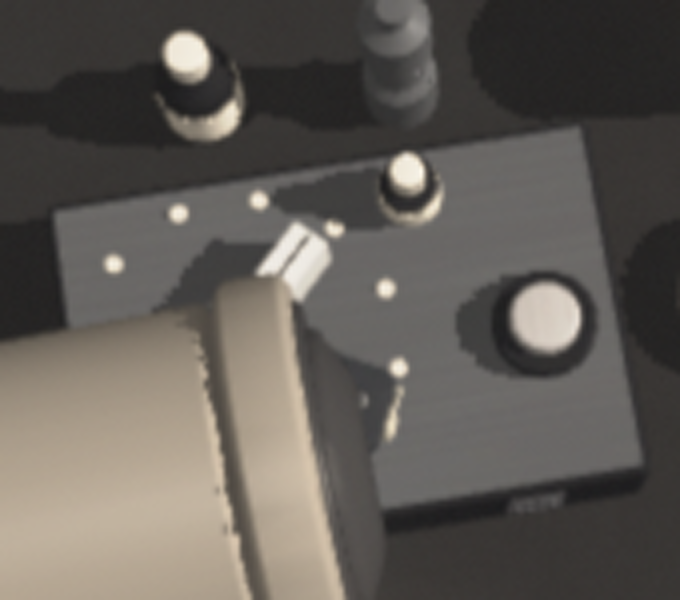

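View pics/s4z.png

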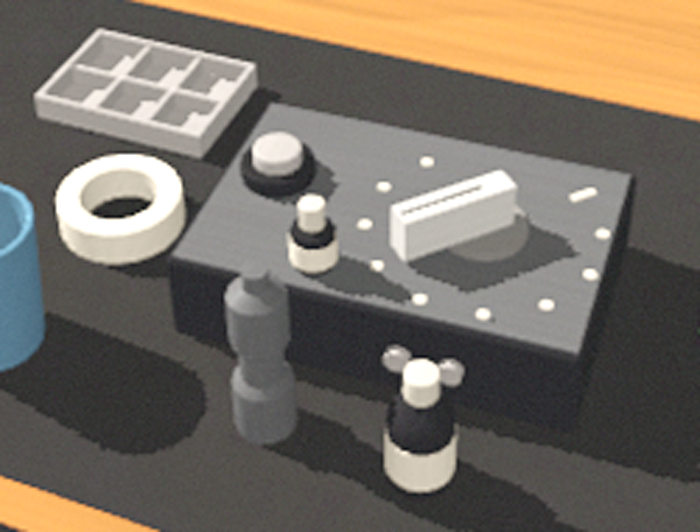

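```bash
python3 - <<'E'
from h import *
from scipy.optimize import least_squares
ct=cams.read_camera("top");cs=cams.read_camera("scene")
r=least_squares(lambda p:np.r_[proj(ct,p)-[331.2,229],proj(cs,p)-[298.9,254.0]],[.55,-.03,.08]);print(r.x,r.fun)
print((np.array([.5527,-.0276])-readout.observe()["tool_pos"][:2])*1e3)
E
```

```text
[ 0.55211602 -0.02819419  0.07759948] [-0.10459922  0.05675809 -0.11775976 -0.01203915]
[ 124.74943538 -134.90110958]
```

```bash
python3 -m inch '25 -27 0 0 0; 25 -27 0 0 0; 25 -27 0 0 0; 25 -27 0 0 0; 24.5 -27 0 0 0; 0 0 0 0 0; 0 0 0 0 0'; python3 -c "
from h import *
s,a=cur();print((np.array([.5524,-.0278])-s['tool_pos'][:2])*1e3,s['tool_pos'])"
```

```text
time: 7.3
tool_pos: [0.553, -0.0295, 0.3655]
tool_rot: [-1.27, 1.57, 2.964]
contact_force: [-0.6, 0.5, 0.2]
opening: 0.0003
[-0.60877458  1.74724636] [ 0.55300877 -0.02954725  0.36549774]
```

```bash
python3 -m inch '-0.6 1.7 -30 0 0; 0 0 -35 0 0; 0 0 -25 0 0; 0 0 -10 0 0; 0 0 -5 0 0; 0 0 0 0 0; 0 0 0 0 0';  python3 - <<'E'
from h import *
s,a=cur();print(s['tool_pos'],s['contact_force'])
for n,(x0,x1,y0,y1) in {"top":(195,425,110,320),"scene":(200,450,200,390)}.items():
    c=cams.read_camera(n);im=c["color"][y0:y1,x0:x1,::-1]
    cv2.imwrite(f"pics/{n}5z.png",cv2.resize(im,None,fx=2.8,fy=2.8,interpolation=cv2.INTER_CUBIC))
E
```

```text
time: 7.88
tool_pos: [0.5514, -0.0259, 0.263]
tool_rot: [1.875, 1.569, -0.171]
contact_force: [-0.3, 0.4, 1.1]
opening: 0.0005
[ 0.5513885  -0.02591356  0.26302414] [-0.26493095  0.35306736  1.05438504]
```

View pics/scene5z.png

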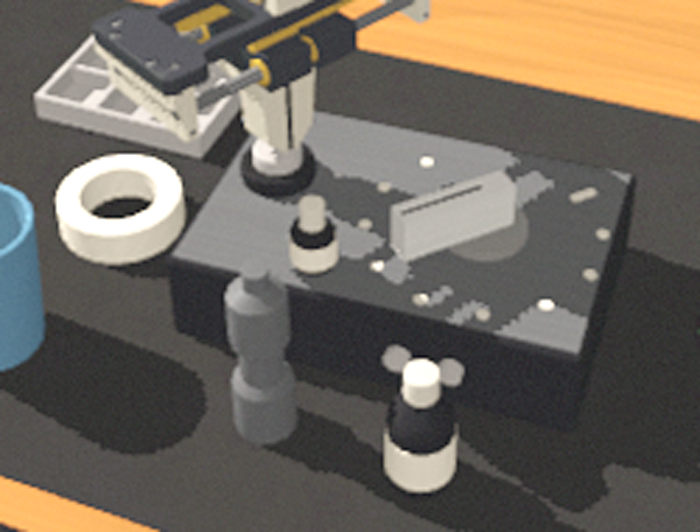

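Fingertip is centred over the button at about (275,140), a few millimetres above it, and the pointer is still on dot six. Pressing step by step now.

```bash
python3 -m inch '0 0 -4 0 0; 0 0 -3 0 0; 0 0 0 0 0; 0 0 0 0 0'; python3 -m inch '0 0 -3 0 0; 0 0 0 0 0; 0 0 0 0 0'; python3 -m inch '0 0 -2 0 0; 0 0 0 0 0; 0 0 0 0 0'
```

```text
time: 8.32
tool_pos: [0.5515, -0.0263, 0.2555]
tool_rot: [1.916, 1.568, -0.131]
contact_force: [3.5, -0.2, 3.8]
opening: 0.0009
time: 8.57
tool_pos: [0.5515, -0.0263, 0.254]
tool_rot: [1.865, 1.567, -0.182]
contact_force: [-0.6, 1.0, 16.7]
opening: 0.0
time: 8.82
tool_pos: [0.5514, -0.0262, 0.2537]
tool_rot: [1.843, 1.566, -0.204]
contact_force: [-6.0, 1.8, 29.4]
opening: 0.0007
```

```bash
python3 - <<'E'
from h import *
im=None
c=cams.read_camera("scene");im=c["color"][205:305,250:350,::-1]
cv2.imwrite("pics/s6z.png",cv2.resize(im,None,fx=6,fy=6,interpolation=cv2.INTER_CUBIC))
s=readout.observe();print(s["tool_pos"],s["contact_force"])
for z in(.06,.07,.076,.082): print(z,(proj(c,[.5524,-.0278,z])-[250,205])*6)
E
```

```text
[ 0.5513632  -0.0261902   0.25373679] [-6.07212295  1.09127657 28.55575952]
0.06 [296.5148131  343.17940459]
0.07 [294.84781532 315.86137532]
0.076 [293.83595353 299.27942773]
0.082 [292.81520355 282.55182414]
```

View pics/s6z.png

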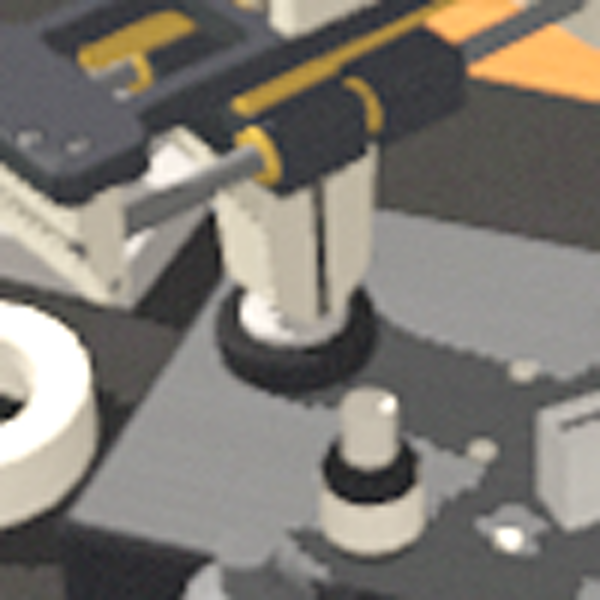

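```bash
python3 - <<'E'
import cv2,numpy as np
a=cv2.imread("pics/scene0.png")[235:285,275:330]
b=cv2.imread("pics/s6z.png"); b=cv2.resize(b,(100,100),interpolation=cv2.INTER_AREA)[30:80,25:80]
f=lambda i:cv2.resize(i,None,fx=7,fy=7,interpolation=cv2.INTER_NEAREST)
cv2.imwrite("pics/cmp.png",np.hstack([f(a),f(b)]))
for x in (14,17,20): print(x,a[:,x].mean(1).astype(int)[10:40],b[:,x].mean(1).astype(int)[10:40])
E
```

```text
14 [ 52  59  81 118 139 145 136 112  92  69  56  56  57  60  58  67  63  71
  70  53  51  47  69 125 147 151 151 149 149 148] [209 209 209 209 211 208 185 125  65  61  67  69  72  69  67  65  68  74
  68  55  51  48  72 125 149 154 154 153 150 151]
17 [149 149 148 143 208 243 243 240 240 243 247 230 205 194 189 170 106  62
  70  66  52  38  44  35  90 141 151 149 152 151] [208 208 208 208 207 209 208 208 212 237 246 246 248 250 236 194 120  69
  67  64  54  46  42  41  91 140 154 152 152 151]
20 [146 146 156 229 243 241 241 241 240 238 237 240 220 181 164 162 163 117
  70  66  54  44  47  47  42  65 135 153 149 148] [176 178 180 179 185 187 185 189 203 203 203 185 221 226 236 222 178 119
  73  68  56  47  41  42  43  70 137 156 152 148]
```

View pics/cmp.png

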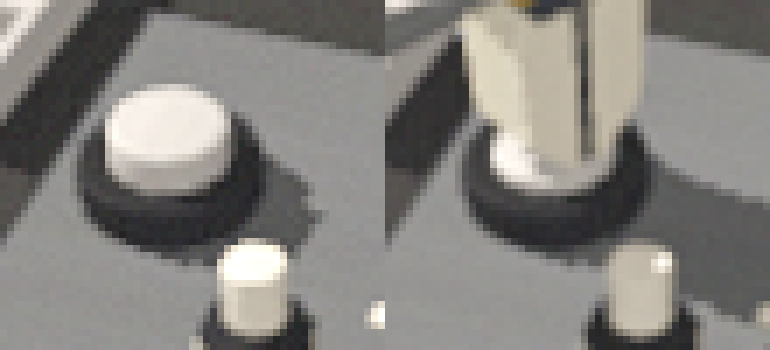

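```bash
python3 -m inch '0 0 5 0 0; 0 0 15 0 0; 0 0 30 0 0; 0 0 40 0 0; 0 0 40 0 0; -35 0 0 0 0; -35 0 0 0 0; -35 0 0 0 0'; python3 -m inch '-35 0 0 0 0; -20 0 0 0 0; 0 0 0 0 0; 0 0 0 0 0; 0 0 0 0 0'; python3 - <<'E'
from h import *
print(readout.observe()["contact_force"])
for n in("top","scene"):
    c=cams.read_camera(n);cv2.imwrite(f"pics/{n}7.png",c["color"][:,:,::-1])
    a=cv2.imread(f"pics/{n}0.png");
    pts={"ink":(.6165,.0235,.105),"pen":(.681,.0214,.115)}
E
```

```text
time: 9.53
tool_pos: [0.4442, -0.0261, 0.3797]
tool_rot: [-0.957, 1.57, -3.004]
contact_force: [0.5, -0.4, 0.0]
opening: 0.0004
time: 9.95
tool_pos: [0.3913, -0.0263, 0.3799]
tool_rot: [1.776, 1.57, -0.272]
contact_force: [-0.2, -0.5, -0.6]
opening: 0.0004
[-0.22880465 -0.46236347 -0.59752838]
```

View pics/scene7.png

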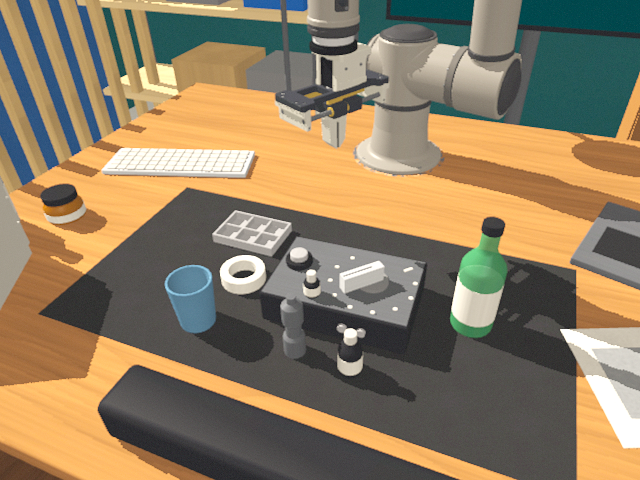

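View pics/top7.png

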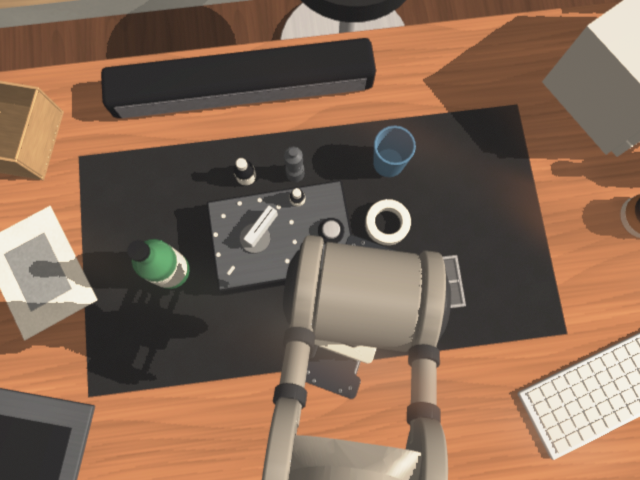

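```bash
python3 - <<'E'
import cv2,numpy as np
a=cv2.imread("pics/scene0.png").astype(int);b=cv2.imread("pics/scene7.png").astype(int)
for n,(x0,x1,y0,y1) in dict(button=(285,315,240,272),soap=(450,510,215,340),ink=(300,324,268,300),cup=(165,218,265,332),tape=(217,270,254,294),tray=(212,294,210,254),pen=(278,308,290,360),ink2=(334,368,322,378)).items():
    print(n,np.abs(a-b)[y0:y1,x0:x1].mean().round(2))
E
python3 -c "
from cell import workorder
print(workorder.hand_in())"
```

```text
button 1.97
soap 3.41
ink 1.76
cup 1.99
tape 1.3
tray 1.76
pen 2.16
ink2 2.34
the job is handed in; nothing more can be done
None
```

The power unit is set to level six, the start button has been pressed and released, and the job is handed in at about 10 s of the 61 s allowed. No verdict was reported.

- **Selector:** It started at the fourth dot. With the closed gripper's fingertips against only the trailing side of the bar, I pushed it two clicks clockwise and backed off after each snap. The last top view puts the pointer tip within about 2 pixels of where the sixth dot should place it.
- **Start button:** I pressed it straight down until it stopped hard, at about 29 N. The pictures showed the cap 5.5 to 6.6 mm lower. After release it looks the same as in the first image.
- **Loose things:** The bottles, cup, tape, tray and pen machine match the first scene image to within noise. The soap bottle area differed slightly more than the rest, but I saw no shift. The arm is clear of everything, with about 0 N on the tool.

**One disagreement:** My two-camera estimate of the released button top was about 78 mm, but the fingertips stopped at about 76 mm. That alone would mean only 2 mm of travel. The cap movement in the pictures and the rise in force both point to a full 6 mm press, so I trusted those.

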